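Bring the red-lidded seed jar to the front of the carousel and hold it there

ROBOT

A 6-joint arm with a two-finger parallel gripper is mounted at the origin on the work surface. World frame = base frame: x ahead of the robot, y to its left, z up, the work surface at z = 0. Lengths are in m, angles in rad, forces in N, time in s.
With the tool pointing down it reaches from about 0.35 to 0.975 m from the base axis. Payload 7.1 kg.
Tool frame: the origin (TCP) lies between the finger pads, 19 mm behind the fingertips; this is the grasp point; x points along the fingers, y is the direction in which the jaws open and shut, and the axes are right-handed (so a half turn about x gives the same grasp; the last joint's range is limited). The gripper opens to 88 mm and grips with 3 to 60 N. Pads are 20 mm wide; open, the fingers measure 115 mm over their backs; the gripper's body (75 mm by 178 mm) begins 61 mm behind the grasp point.
Start: joints at [1.263, 0.423, 1.63, -0, 1.089, -0.019], TCP at [0.178, 0.599, 0.241] pointing down, gripper open.
Joint ranges: [-3, 3], [-0.9, 2.11], [0.09, 2.58], [-1.31, 4.45], [0.11, 2.69], [-2.54, 2.54]. Speed limits (rad/s): [2.39, 2.39, 3.01, 3.14, 3.14, 3.14].

INTERFACE

Orientations are given as a rotation vector (axis times angle).
In Python, from workcell import ctrl, vision, job gives the robot as it stands. The module is installed in compiled form; this text tells all that it offers.
- The arm moves only by the tool step_arm, never from a script. Its argument "rows" is a list of rows, each a list of 3 entries, a list of its own where there are three numbers: the opening, from -1 (shut) to 1 (fully open), then the shift along the world's x, y, z in m, then the turn, a rotation vector about the world's x, y, z in rad. In form: [[gripper, [x, y, z], [rx, ry, rz]], ...]. A call has 1 to 12 rows; each row shifts and turns the commanded pose from where the row before left it; what a row does not reach is not made up. A row lasts 1/10 s, in which the tool goes at most 50 mm and 8.59 degrees, less where a joint would pass 70% of its speed; a pose out of reach is approached as far as the arm can. A call with a gripper value outside its range is refused whole. The fingers move at their own pace and stop on an object; the grip force is fixed at half the most. Time passes only in rows, so rows that do not move let the fingers close. It gives the time, the measured TCP pose, the force and the opening at its end, in the units of the state.
- ctrl.observe(): the state, without advancing time (a new reading comes with each control period).
- vision.camera(name): name is "side" or "top"; returns a dict with "pixels" (480x640x3 uint8, blue, green, red), "fovy" (degrees; the focal length in pixels is half the picture's height over the tangent of half this angle, whatever the lens; pixels are square), "cx", "cy" (the principal point, pixels), "cam_to_world" (4x4, takes a point from camera to world coordinates). Camera axes: x right, y down, z forward; pixel columns grow to the right and rows downward; lengths in m; the calibration is good to about 2 mm. A picture is of the moment at which its call begins. There is no depth.
- job.hand_in(): hands the job in, once; it reports no verdict.
The state is a dict: "time_s": time; "qpos": joint angles; "joint_velocities": joint speeds; "tau": joint torques, N m; "tcp_pos": TCP position; "eef_rot": TCP orientation; "force": force on the tool from outside, world axes, zero at the start; "ft_torque": the same for the moment, N m; "opening": finger opening in m.
Only numpy, scipy, OpenCV 4.12 (cv2) and the standard library are available. Lean on these libraries where they do the work, as an engineer would, in place of code of your own. Each camera call takes 0.05 s, during which the arm holds its last target. There are 200 camera calls.

TASK

The red-tipped tag at the front of the seed carousel tells that the red-lidded jar is to be sown next. Turn the carousel slowly by its centre knob (never faster than half a turn a second) until the red-lidded jar stands squarely at the front, in line with the tag, and finish with the knob still gripped firmly, holding the carousel still so that the grower standing there can open the jar. Do not push the glass jars or lift them from their cups, and leave the spray bottle, the pots and the dibber where they are.

Things in the scene. Friction and masses are not known exactly. Their poses are not given: they have to be found in the camera images.
- stand: fixed plywood base 330 x 300 mm, top 17 mm above the bench. Origin: on the bench under the turning axis; z up. Its -x axis points to the FRONT (the grower's side, away from the robot, up to 20 degrees off): there, 164 mm from the axis, a dark wooden holder carries a white plant tag with red tip, 26 mm wide, leaning back to the jars, its top 98 mm up, 138 mm from the axis
- carousel: the turning part, light-running, no end stops: wooden tray 280 mm across, top 36 mm above the bench, with six jar cups (67 mm outside, rims 12 mm over the tray) in a ring of 95 mm radius, a 20 mm steel post and a black round knob. Stays where left (0.02 N m friction). Origin: on the axis at the tray's underside, 24 mm above the bench; z up; turns with the tray
- knob (a point): on the carousel's axis in the middle of the black knob, 164 mm above the bench. The knob is round, 44 mm diameter, 140 to 184 mm above the bench (full width from 146 to 180), fast on its post; it can be gripped from above in any direction. The jars' lids below it end 111 mm above the bench
- jar_red: the marked seed jar, with the red lid: amber glass, white paper band, 57 mm diameter, 75 mm high, 0.1 to 0.2 kg, standing loose with 2 mm of play in any one of the six cups, 95 mm from the axis. Origin: centre of its underside, 36 mm above the bench; z up through the lid
- jar_white: seed jar like the marked one, but with a white lid; stands loose in another cup. Origin: centre of its underside, z up
- jar_green: seed jar like the marked one, but with a green lid; stands loose in another cup. Origin: centre of its underside, z up
- jar_yellow: seed jar like the marked one, but with a yellow lid; stands loose in another cup. Origin: centre of its underside, z up
- jar_black: seed jar like the marked one, but with a black lid; stands loose in another cup. Origin: centre of its underside, z up
- jar_blue: seed jar like the marked one, but with a blue lid; stands loose in another cup. Origin: centre of its underside, z up
- sprayer: bystander: white spray bottle with orange head, 74 mm diameter, 190 mm high, standing beside the carousel (robot's left), 240 mm or more from its axis. Origin: centre of its underside
- pot_stack: bystander: stack of three terracotta pots, 80 mm diameter, 94 mm high, beside the carousel (robot's right). Origin: centre of its underside
- dibber: bystander: wooden dibber lying on the bench beside the carousel (robot's right), 170 mm long, 32 mm thick. Origin: on the bench under its middle, x along it
Not all that is in view belongs to the job. Leave any pink look-alike of the jar_white alone.

How it is judged:
By the outcome, as a careful person would: the job done as asked, in the order asked, and still so for the second after the job is handed in, while the arm keeps its last pose, push and grip.
It also fails if it takes over 54 s, if anything falls off the work surface, if the arm or the gripper's body presses on something with over 40 N, if the wrist force passes 120 N, or if a joint passes its speed limit or range.

## Working session

There is one attempt and no reset: what is moved stays moved. The work goes in short steps, Python scripts to look and compute and a tool call to move; the robot and the scene stay as the last step left them, time stands still between calls to the robot, and variables do not carry over. Pictures are saved under pics/ and viewed, about 8 in all and at most 12, crops included, and the job is handed in when it is done.

Besides the shell and the picture viewer there is one more tool, called after "Request:" by a JSON object that holds its "op" and its "data". step_arm: Moves the arm, as the interface text tells. Its arguments: {"type":"object","properties":{"rows":{"type":"array"}},"required":["rows"]}

```bash
mkdir -p pics; cat > h.py <<'E'
import numpy as np, cv2
from workcell import ctrl, vision, job
def ray(c,u,v):
    f=240/np.tan(np.radians(c['fovy'])/2); T=np.array(c['cam_to_world'])
    d=T[:3,:3]@np.array([(u-c['cx'])/f,(v-c['cy'])/f,1]); return T[:3,3],d/np.linalg.norm(d)
def plane(c,u,v,z):
    o,d=ray(c,u,v); return o+d*(z-o[2])/d[2]
def tri(c1,p1,c2,p2):
    o1,d1=ray(c1,*p1);o2,d2=ray(c2,*p2)
    s=np.linalg.lstsq(np.stack([d1,-d2],1),o2-o1,rcond=None)[0]
    a,b=o1+s[0]*d1,o2+s[1]*d2; return (a+b)/2,np.linalg.norm(a-b)
E
python3 - <<'E'
from h import *
print(ctrl.observe())
for n in("top","side"):
    c=vision.camera(n); cv2.imwrite(f"pics/{n}0.png",np.asarray(c['pixels'])); print(n,c['fovy'],c['cx'],c['cy'],np.round(c['cam_to_world'],3).tolist())
E
```

```text
{'time_s': 0.0, 'qpos': array([ 1.26295143e+00,  4.23842973e-01,  1.63065771e+00, -1.22298311e-05,
        1.08858823e+00, -1.90052321e-02]), 'joint_velocities': array([ 0.00127928, -0.00145825, -0.00031946,  0.00090732, -0.00134965,
       -0.00076871]), 'tau': array([ 3.45906366e-03, -5.44642246e+01, -2.73660707e+01,  6.45118416e-02,
        2.28686171e-02, -1.17916543e-04]), 'tcp_pos': array([0.17785241, 0.59862997, 0.24061302]), 'eef_rot': array([ 0.22555015,  1.55911384, -0.22787862]), 'force': array([-0.04779547, -0.17492884, -0.38601205]), 'ft_torque': array([-0.02205926, -0.01360414,  0.03497917]), 'opening': 0.08776928594130448}
top 52.587461317727474 319.002674263274 240.18329634678767 [[0.001, -0.98, 0.2, 0.344], [-1.0, -0.001, -0.002, 0.037], [0.002, -0.2, -0.98, 1.237], [0.0, 0.0, 0.0, 1.0]]
side 47.454109885629876 320.4203557244227 242.0035399765309 [[0.974, -0.136, 0.181, 0.385], [-0.226, -0.62, 0.751, -0.756], [0.01, -0.772, -0.635, 0.806], [0.0, 0.0, 0.0, 1.0]]
```

View pics/top0.png

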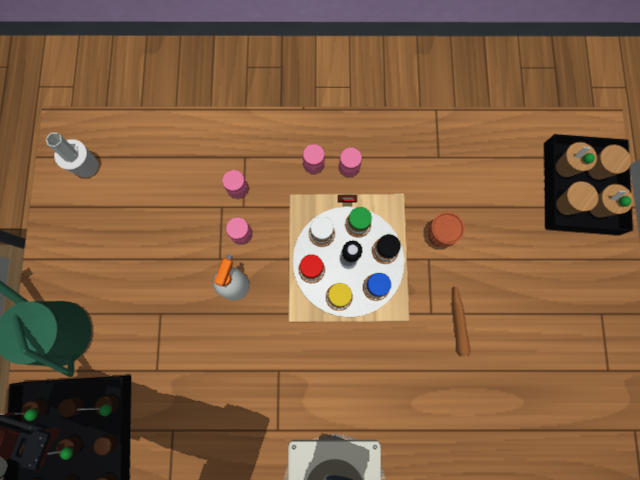

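View pics/side0.png

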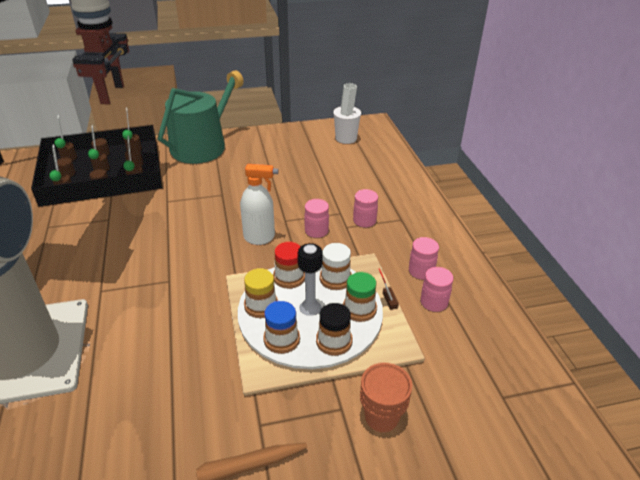

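The red lid is at top (312,267) and side (289,252). The knob is at top (352,252) and side (310,258), and the dark tag holder is at top (347,198). Things that could be taken for the red lid are the terracotta pots at top (445,230), the orange spray head at top (224,270) and the pink jars, which lie off the tray. By the description, the choice is the red lid on the tray.

```bash
cat >> h.py <<'E'
HS={'red':[(0,170,120),(6,255,255)],'yellow':[(22,150,110),(32,255,255)],'green':[(50,140,60),(75,255,255)],'blue':[(105,150,90),(125,255,255)]}
def lids(c,box):
    x0,y0,x1,y1=box; hsv=cv2.cvtColor(np.ascontiguousarray(c['pixels']),cv2.COLOR_BGR2HSV); out={}
    for k,(a,b) in HS.items():
        m=cv2.inRange(hsv,a,b); 
        if k=='red': m|=cv2.inRange(hsv,(175,170,120),(180,255,255))
        w=np.zeros_like(m); w[y0:y1,x0:x1]=m[y0:y1,x0:x1]
        n,l,s,ce=cv2.connectedComponentsWithStats(w)
        if n<2: continue
        i=1+np.argmax(s[1:,4]); out[k]=(ce[i],s[i].tolist())
    return out
E
python3 - <<'E'
from h import *
T=vision.camera("top");S=vision.camera("side")
a=lids(T,(285,190,410,325));b=lids(S,(225,230,420,390))
for k in a: print(k,a[k],b.get(k),plane(T,*a[k][0],.108).round(3), tri(T,a[k][0],S,b[k][0]))
# black knob
for c,box in((T,(335,235,365,270)),(S,(295,235,326,275))):
    x0,y0,x1,y1=box; m=(np.asarray(c['pixels'])[y0:y1,x0:x1].max(2)<60).astype(np.uint8)
    n,l,s,ce=cv2.connectedComponentsWithStats(m); print([(s[i].tolist(),ce[i]+[x0,y0]) for i in range(1,n) if s[i,4]>20])
t=cv2.resize(np.asarray(T['pixels'])[185:330,280:415],None,fx=4,fy=4,interpolation=cv2.INTER_CUBIC)
cv2.imwrite('pics/topc.png',t)
t=cv2.resize(np.asarray(S['pixels'])[230:360,250:410],None,fx=4.5,fy=4.5,interpolation=cv2.INTER_CUBIC)
cv2.imwrite('pics/sidec.png',t)
E
```

```text
red (array([311.01005025, 265.72361809]), [300, 255, 23, 22, 398]) (array([286.71721311, 253.05122951]), [275, 241, 25, 25, 488]) [0.513 0.054 0.108] (array([0.51298414, 0.05422263, 0.10438985]), np.float64(0.0011181254424975546))
yellow (array([339.6287703 , 294.49187935]), [328, 283, 24, 24, 431]) (array([258.66993464, 281.24673203]), [245, 268, 29, 27, 612]) [ 0.446 -0.012  0.108] (array([ 0.4466758 , -0.01268739,  0.10321103]), np.float64(0.0010685098149570671))
green (array([359.67866324, 218.18766067]), [349, 207, 22, 23, 389]) (array([360.88628159, 284.6299639 ]), [347, 273, 28, 24, 554]) [ 0.628 -0.062  0.108] (array([ 0.62992609, -0.06241226,  0.10305889]), np.float64(0.0012837196584326819))
blue (array([378.77033493, 283.96650718]), [368, 273, 23, 23, 418]) (array([279.77466863, 314.77761414]), [265, 302, 30, 27, 679]) [ 0.47  -0.104  0.108] (array([ 0.47095148, -0.10446267,  0.10312788]), np.float64(0.0003207437057546812))
[([7, 6, 20, 22, 229], array([351.15283843, 252.01310044]))]
[([3, 10, 25, 28, 483], array([309.5320911 , 260.25258799]))]
```

View pics/topc.png

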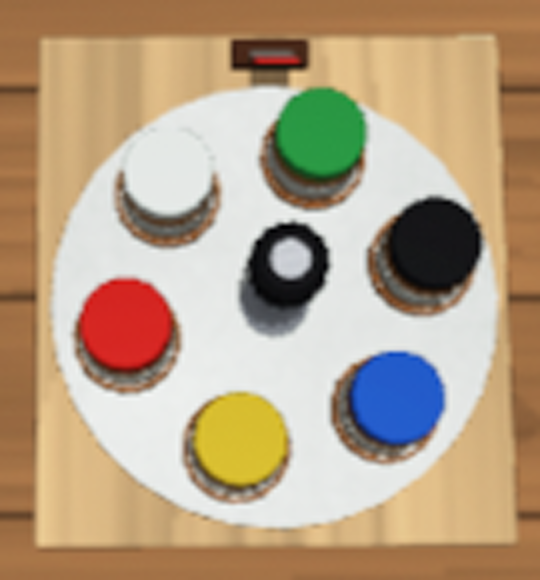

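View pics/sidec.png

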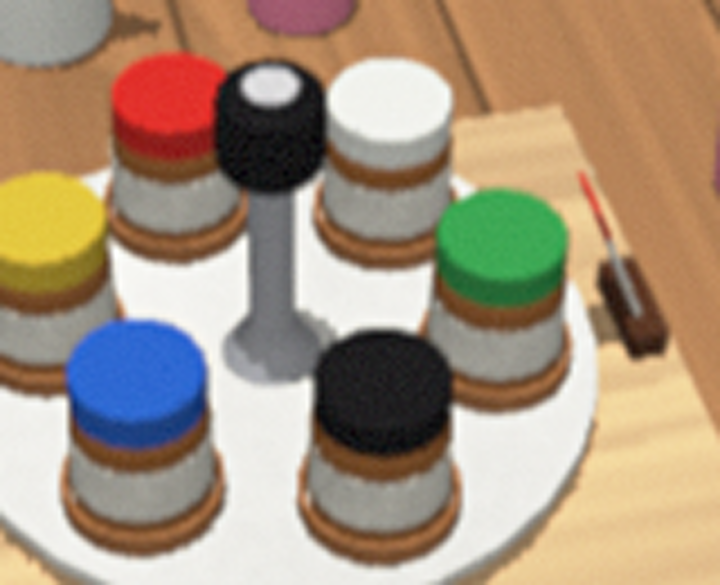

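```bash
cat >> h.py <<'E'
def hexfit(P):  # lid order around, from any start: fits centre + phase of hexagon (red phase), radius .095
    from scipy.optimize import least_squares
    off={'red':0,'yellow':60,'blue':120,'black':180,'green':240,'white':300}
    f=lambda p:np.concatenate([P[k][:2]-p[:2]-.095*np.array([np.cos(p[2]+np.radians(off[k])),np.sin(p[2]+np.radians(off[k]))]) for k in P])
    best=min((least_squares(f,[.54,-.037,a]) for a in (-2,0,2)),key=lambda r:r.cost); return best.x,best.fun
E
python3 - <<'E'
from h import *
T=vision.camera("top");S=vision.camera("side")
a=lids(T,(285,190,410,325));b=lids(S,(225,230,420,390))
P={k:tri(T,a[k][0],S,b[k][0])[0] for k in a}
x,r=hexfit(P); print('hex',x[:2],np.degrees(x[2]),np.round(r,4))
print('knob',tri(T,(351.6,251.2),S,(309.5,258)))
crop=lambda x,y:(280+x/4-.4,185+y/4-.4)
C=[plane(T,*crop(*p),.017)[:2] for p in((40,38),(497,36),(517,545),(37,547))]
for i in range(4):
    d=C[(i+1)%4]-C[i]; print('edge',C[i].round(3),np.linalg.norm(d).round(3),np.degrees(np.arctan2(d[1],d[0])).round(2))
sc=lambda x,y:(250+x/4.5-.4,230+y/4.5-.4)
# tag tip: side view line seen edge-on; top: red stripe
print('tagtip',tri(T,crop(275,59),S,sc(583,173)))
h,_=ray(T,0,0)
for z in(.05,.06): print('holder',z,plane(T,*crop(270,54),z))
for q in(.098,): print('tag at z',plane(T,*crop(275,59),q))
E
```

```text
hex [ 0.53808846 -0.03749425] 104.97436580381769 [-0.0005 -0.0001  0.0003  0.0002  0.0001 -0.0003  0.0001  0.0002]
knob (array([ 0.53810737, -0.03761634,  0.16463911]), np.float64(0.0011683048844683213))
edge [0.716 0.112] 0.299 -89.67
edge [ 0.717 -0.186] 0.328 -179.8
edge [ 0.389 -0.188] 0.298 90.28
edge [0.387 0.11 ] 0.328 0.4
tagtip (array([ 0.67389499, -0.03509261,  0.11188594]), np.float64(0.0004119934711119367))
holder 0.05 [ 0.69509201 -0.03591608  0.05      ]
holder 0.06 [ 0.69213641 -0.03529855  0.06      ]
tag at z [ 0.67774722 -0.03596098  0.098     ]
```

The hexagon of lids, the knob and the plywood agree. The axis is at (0.538, -0.0375), the knob is 0.165 m up, the red jar is at 105° and the front is at about +0.4°. So the turn is about -104.6°. I pre-twist the wrist by -0.42 rad so that joint 6 stays near mid-range during the turn.

Request:
{"op": "step_arm", "data": {"rows": [[1, [0.01, -0.018, 0.01], [0, 0, -0.01]], [1, [0.02, -0.035, 0.01], [0, 0, -0.025]], [1, [0.02, -0.036, 0], [0, 0, -0.025]], [1, [0.02, -0.036, 0], [0, 0, -0.025]], [1, [0.02, -0.036, 0], [0, 0, -0.025]], [1, [0.02, -0.036, 0], [0, 0, -0.025]], [1, [0.02, -0.036, 0], [0, 0, -0.025]], [1, [0.02, -0.036, 0], [0, 0, -0.025]], [1, [0.02, -0.036, 0], [0, 0, -0.025]], [1, [0.02, -0.036, 0], [0, 0, -0.025]], [1, [0.02, -0.036, 0], [0, 0, -0.025]], [1, [0.02, -0.036, 0], [0, 0, -0.025]]]}}

```text
time_s: 1.5
tcp_pos: [0.4085, 0.1846, 0.2616]
eef_rot: [0.451, 1.523, -0.45]
force: [0.3, 0.9, 0.8]
opening: 0.0879
```

Request:
{"op": "step_arm", "data": {"rows": [[1, [0.02, -0.036, 0], [0, 0, -0.025]], [1, [0.02, -0.036, 0], [0, 0, -0.025]], [1, [0.02, -0.036, 0], [0, 0, -0.025]], [1, [0.02, -0.036, 0], [0, 0, -0.025]], [1, [0.02, -0.036, 0], [0, 0, -0.025]], [1, [0.02, -0.033, 0], [0, 0, -0.025]], [1, [0.015, -0.012, 0], [0, 0, -0.01]], [1, [0, 0, 0], [0, 0, 0]], [1, [0, 0, 0], [0, 0, 0]], [1, [0, 0, 0], [0, 0, 0]]]}}

```text
time_s: 2.5
tcp_pos: [0.5421, -0.0381, 0.2612]
eef_rot: [0.573, 1.495, -0.573]
force: [0.9, 0.5, 0.2]
opening: 0.088
```

```bash
cat > st.py <<'E'
from h import *
from scipy.spatial.transform import Rotation as R
o=ctrl.observe(); M=R.from_rotvec(o['eef_rot']).as_matrix()
print(o['time_s'],o['qpos'].round(3),o['tcp_pos'].round(4),'x',M[:,0].round(3),'y',M[:,1].round(3),'F',o['force'].round(1),o['ft_torque'].round(2),o['opening'])
E
python3 st.py
```

```text
2.5 [-0.092  0.28   1.793  0.     1.069 -0.93 ] [ 0.5421 -0.0381  0.2612] x [-0.001  0.    -1.   ] y [ 0.669  0.743 -0.   ] F [0.9 0.5 0.2] [-0.01 -0.    0.01] 0.08800391918646383
```

Request:
{"op": "step_arm", "data": {"rows": [[1, [-0.004, 0.0005, -0.005], [0, 0, 0]], [1, [0, 0, -0.014], [0, 0, 0]], [1, [0, 0, -0.014], [0, 0, 0]], [1, [0, 0, -0.014], [0, 0, 0]], [1, [0, 0, -0.014], [0, 0, 0]], [1, [0, 0, -0.014], [0, 0, 0]], [1, [0, 0, -0.014], [0, 0, 0]], [1, [0, 0, -0.009], [0, 0, 0]], [1, [0, 0, 0], [0, 0, 0]], [1, [0, 0, 0], [0, 0, 0]]]}}

```text
time_s: 3.5
tcp_pos: [0.5391, -0.0384, 0.1633]
eef_rot: [0.574, 1.494, -0.574]
force: [-0.2, -0.2, 0.4]
opening: 0.0882
```

```bash
python3 st.py; python3 - <<'E'
from h import *
ims=[]
for n,b in(("top",(280,185,420,325)),("side",(230,180,390,340))):
    c=vision.camera(n); x0,y0,x1,y1=b
    ims.append(cv2.resize(np.asarray(c['pixels'])[y0:y1,x0:x1],(400,400),interpolation=cv2.INTER_CUBIC))
cv2.imwrite('pics/pre.png',np.hstack(ims))
E
```

```text
3.5 [-0.093  0.408  1.873 -0.     0.86  -0.93 ] [ 0.5391 -0.0384  0.1633] x [-0. -0. -1.] y [ 0.67   0.743 -0.   ] F [-0.2 -0.2  0.4] [ 0.03  0.03 -0.01] 0.08817719798596038
```

View pics/pre.png

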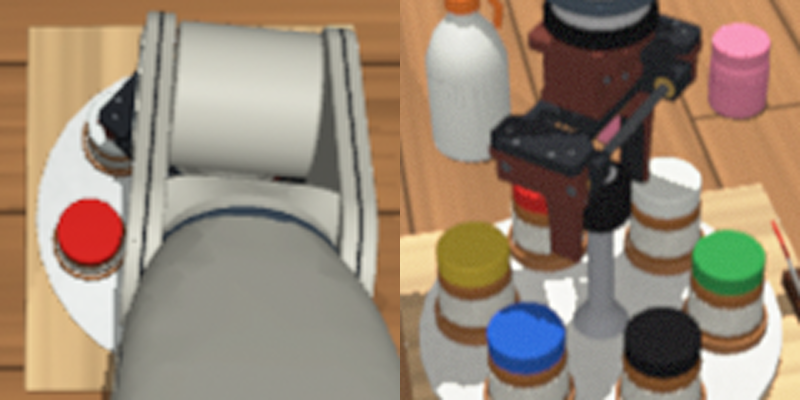

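The knob stands between the open fingers (crop about (605,205)), with no contact. I close now.

Request:
{"op": "step_arm", "data": {"rows": [[1, [-0.001, 0.001, 0], [0, 0, 0]], [-1, [0, 0, 0], [0, 0, 0]], [-1, [0, 0, 0], [0, 0, 0]], [-1, [0, 0, 0], [0, 0, 0]], [-1, [0, 0, 0], [0, 0, 0]], [-1, [0, 0, 0], [0, 0, 0]], [-1, [0, 0, 0], [0, 0, 0]], [-1, [0, 0, 0], [0, 0, 0]], [-1, [0, 0, 0], [0, 0, 0]]]}}

```text
time_s: 4.5
tcp_pos: [0.5386, -0.0368, 0.1634]
eef_rot: [0.575, 1.493, -0.573]
force: [2.9, 4.7, -1.7]
opening: 0.0427
```

```bash
python3 st.py; python3 - <<'E'
from h import *
S=vision.camera("side");T=vision.camera("top")
for n,c,b in(('T',T,(285,190,410,325)),('S',S,(225,230,420,390))): print(n,{k:(v[0].round(1).tolist(),v[1][4]) for k,v in lids(c,b).items()})
E
```

```text
4.5 [-9.100e-02  4.070e-01  1.876e+00  1.000e-03  8.580e-01 -9.280e-01] [ 0.5386 -0.0368  0.1634] x [ 0.001  0.001 -1.   ] y [0.67  0.743 0.001] F [ 2.9  4.7 -1.7] [ 0.39 -0.27 -0.01] 0.04273917600920464
T {'red': ([310.8, 265.7], 396)}
S {'red': ([283.8, 260.1], 142), 'yellow': ([258.7, 281.4], 597), 'green': ([360.8, 284.7], 550), 'blue': ([279.8, 314.9], 679)}
```

Request:
{"op": "step_arm", "data": {"rows": [[-1, [0.0005, 0.0005, 0], [0, 0, -0.02]], [-1, [0, 0, 0], [0, 0, -0.04]], [-1, [0, 0, 0], [0, 0, -0.06]], [-1, [0, 0, 0], [0, 0, -0.08]], [-1, [0, 0, 0], [0, 0, -0.08]], [-1, [0, 0, 0], [0, 0, -0.08]], [-1, [0, 0, 0], [0, 0, -0.08]], [-1, [0, 0, 0], [0, 0, -0.06]], [-1, [0, 0, 0], [0, 0, -0.04]], [-1, [0, 0, 0], [0, 0, -0.02]], [-1, [0, 0, 0], [0, 0, 0]]]}}

```text
time_s: 5.7
tcp_pos: [0.5388, -0.0366, 0.1634]
eef_rot: [1.004, 1.327, -1.002]
force: [2.8, 4.1, -2.3]
opening: 0.0434
```

```bash
python3 st.py; cat > chk.py <<'E'
from h import *
S=vision.camera("side")
b=lids(S,(225,230,420,390)); C=np.array([.5381,-.0375]); off={'red':0,'yellow':60,'blue':120,'green':240}
for k,v in b.items():
    p=plane(S,*v[0],.1035)[:2]-C; print(k,v[1][4],'r',np.linalg.norm(p).round(4),'-> red angle',((np.degrees(np.arctan2(p[1],p[0]))-off[k]+180)%360-180).round(2))
E
python3 chk.py
```

```text
5.7 [-9.000e-02  4.070e-01  1.875e+00  1.000e-03  8.590e-01 -3.670e-01] [ 0.5388 -0.0366  0.1634] x [ 0.001  0.    -1.   ] y [0.962 0.273 0.001] F [ 2.8  4.1 -2.3] [ 0.47 -0.38  0.  ] 0.04336827633522459
red 69 r 0.1233 -> red angle 74.54
yellow 553 r 0.0943 -> red angle 72.55
green 618 r 0.0956 -> red angle 72.97
blue 623 r 0.0941 -> red angle 73.23
```

The turn follows without slip: the jars show 72.9° and the tool's turn predicts 72.9°. I continue.

Request:
{"op": "step_arm", "data": {"rows": [[-1, [0, 0, 0], [0, 0, -0.02]], [-1, [0, 0, 0], [0, 0, -0.04]], [-1, [0, 0, 0], [0, 0, -0.06]], [-1, [0, 0, 0], [0, 0, -0.08]], [-1, [0, 0, 0], [0, 0, -0.08]], [-1, [0, 0, 0], [0, 0, -0.08]], [-1, [0, 0, 0], [0, 0, -0.08]], [-1, [0, 0, 0], [0, 0, -0.08]], [-1, [0, 0, 0], [0, 0, -0.08]], [-1, [0, 0, 0], [0, 0, -0.08]], [-1, [0, 0, 0], [0, 0, -0.08]], [-1, [0, 0, 0], [0, 0, -0.08]]]}}

```text
time_s: 6.95
tcp_pos: [0.5392, -0.0367, 0.1634]
eef_rot: [1.614, 0.886, -1.611]
force: [5.5, 4.2, -4.4]
opening: 0.0434
```

Request:
{"op": "step_arm", "data": {"rows": [[-1, [0, 0, 0], [0, 0, -0.08]], [-1, [0, 0, 0], [0, 0, -0.08]], [-1, [0, 0, 0], [0, 0, -0.08]], [-1, [0, 0, 0], [0, 0, -0.06]], [-1, [0, 0, 0], [0, 0, -0.04]], [-1, [0, 0, 0], [0, 0, -0.02]], [-1, [0, 0, 0], [0, 0, 0]], [-1, [0, 0, 0], [0, 0, 0]]]}}

```text
time_s: 7.75
tcp_pos: [0.5393, -0.0368, 0.1634]
eef_rot: [1.85, 0.621, -1.847]
force: [6.1, 3.3, -4.0]
opening: 0.0432
```

```bash
python3 st.py; python3 chk.py
```

```text
7.75 [-0.09   0.407  1.874  0.     0.858  0.832] [ 0.5393 -0.0368  0.1634] x [ 0.002  0.    -1.   ] y [ 0.604 -0.797  0.001] F [ 6.1  3.3 -4. ] [ 0.49 -0.57 -0.08] 0.04322073481286885
red 569 r 0.0958 -> red angle 3.13
yellow 46 r 0.0878 -> red angle -9.13
green 684 r 0.0947 -> red angle 4.41
blue 503 r 0.0944 -> red angle 3.59
```

Request:
{"op": "step_arm", "data": {"rows": [[-1, [0, 0, 0], [0, 0, -0.02]], [-1, [0, 0, 0], [0, 0, -0.03]], [-1, [0, 0, 0], [0, 0, -0.012]], [-1, [0, 0, 0], [0, 0, 0]], [-1, [0, 0, 0], [0, 0, 0]], [-1, [0, 0, 0], [0, 0, 0]]]}}

```text
time_s: 8.4
tcp_pos: [0.5393, -0.0368, 0.1633]
eef_rot: [1.889, 0.569, -1.886]
force: [4.8, 2.5, -4.6]
opening: 0.0431
```

```bash
python3 st.py; python3 chk.py; python3 - <<'E'
from h import *
ims=[]
for n,b in(("top",(280,185,420,325)),("side",(220,220,400,400))):
    c=vision.camera(n); x0,y0,x1,y1=b
    ims.append(cv2.resize(np.asarray(c['pixels'])[y0:y1,x0:x1],(400,400),interpolation=cv2.INTER_CUBIC))
cv2.imwrite('pics/end.png',np.hstack(ims))
E
```

```text
8.4 [-0.09   0.407  1.874  0.     0.858  0.894] [ 0.5393 -0.0368  0.1633] x [ 0.002  0.    -1.   ] y [ 0.553 -0.833  0.001] F [ 4.8  2.5 -4.6] [ 0.48 -0.57 -0.04] 0.04307304575778066
red 576 r 0.096 -> red angle -0.34
yellow 20 r 0.0764 -> red angle -11.71
green 690 r 0.0944 -> red angle 0.76
blue 499 r 0.0947 -> red angle -0.14
```

View pics/end.png

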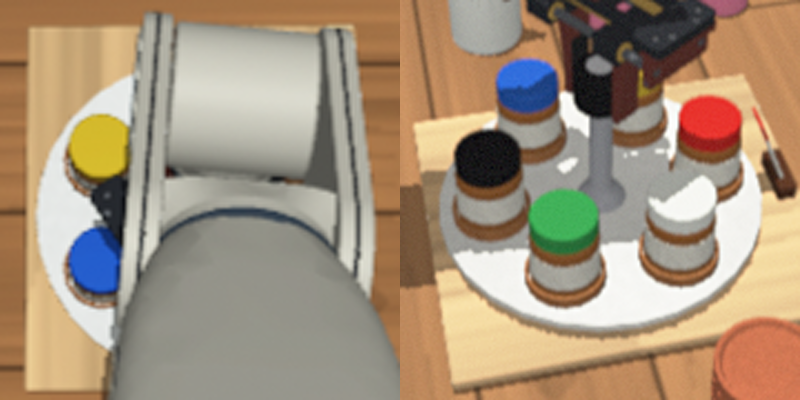

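The red jar stands at the tag (side crop, lid (710,125), tag (770,155)). All the jars are in their cups and the knob is held. The angle is within about 0.5° of the front direction.

```bash
python3 -c "
from h import *
print(job.hand_in())"
```

```text
the job is handed in; nothing more can be done
None
```

I gripped the carousel knob from above and turned it about 104° clockwise (seen from above) at up to about 0.8 rad/s. I then handed in the job with the knob still gripped and the red-lidded jar at the tag. The robot's clock read about 8.5 s.

- **Alignment:** the lids put the red jar at -0.3° to +0.8°, and the wrist's turn puts it at about +0.6°. The front direction is +0.3° by the stand's edges and about +0.6° to +1° by the tag, so the jar is within about 1° of the front.
- **Grip:** the opening is 43 mm on the 44 mm knob. The jars turned as far as the tool at each check, so I saw no slip. The side load on the tool was about 5 to 7 N, well under the limits.
- **Checks that disagreed or fell short:**
  - The tag tip triangulated 14 mm too high (0.112 m against 0.098 m), so I aimed for +0.4°, relying mainly on the stand's edges.
  - In the last check the yellow lid was mostly hidden by the gripper and gave a useless angle, which I ignored.
  - The arm hid the red jar in the final top view, so the final check rests on the side view.
- **Everything else:** no jar is out of its cup in the last side view. I did not re-measure the sprayer, pots and dibber, but the arm stayed well clear of them and no unexpected force showed.

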